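# Swap the two misplaced pieces in the sliding-feed dispensers

## Robot

A 7-joint arm with a two-finger parallel gripper is mounted at the origin on a cart in front of the work surface, level with it; the furniture and walls round the work are solid. World frame = base frame: x ahead of the robot, y to its left, z up, the work surface at z = 0. Lengths are in mm, angles in rad, forces in N, time in s.
With the tool pointing down it reaches from about 350 to 900 mm from the base axis. Payload 8.1 kg.
Tool frame: the origin (TCP) lies on the centre line of the jaws, within the pads' length; the fingertips stand 8 mm ahead of it and the grasp point (between the pads) lies 11 mm behind it; y points along the fingers, x is the direction in which the jaws open and shut, and the axes are right-handed (so a half turn about y gives the same grasp; the last joint's range is limited). The gripper opens to 85 mm and grips with 20 to 120 N. Pads are 22 mm wide; open, the fingers measure 114 mm over their backs; the gripper's body (76 mm by 85 mm) begins 54 mm behind the grasp point. The pads swing forward as they close: fully open they stand 13 mm farther back than shut.
Start: joints at [1.2, 0.434, 0.025, 1.573, -0.012, 1.134, -0.075], TCP at [165.357, -602.742, 239.323] pointing down, gripper open.
Joint ranges: [-2.62, 2.62], [-0.44, 2.09], [-1.27, 1.32], [0.08, 2.57], [-1.32, 4.46], [0.12, 2], [-2.74, 2.74]. Speed limits (rad/s): [2.22, 2.22, 3.01, 3.01, 3.14, 3.14, 3.14].

## Interface

Orientations are given as a unit quaternion [x, y, z, w].
In Python, from cell import * gives the robot as it stands. Calls block until the motion is done:
- movep(position, orientation): joint-space move of the TCP to a pose.
- move_l(position, attitude=None, rate=150, guard=None): straight line of the TCP; attitude=None keeps the orientation; rate is the mean speed in mm/s. With guard (N) it stops when the force on the tool has changed by that much, and returns True; else False.
- goto_joints(angles): joint-space move.
- command_gripper(opening, newtons=None): opening from 0.0 (shut) to 1.0 (fully open); newtons is the grip in N (None keeps the last); returns when the fingers have stopped.
- dwell(seconds).
- inverse_kinematics(position, orientation): joint angles nearest the present ones, or None.
- snapshot(name): name is "side" or "top"; returns a dict with "color" (384x512x3 uint8, red, green, blue), "fx", "fy", "cx", "cy" (pixels), "world_to_cam" (4x4, takes a point from world to camera coordinates). Camera axes: x right, y down, z forward; pixel columns grow to the right and rows downward; lengths in mm; the calibration is good to about 2 mm. A picture is of the moment at which its call begins. There is no depth.
A pose or a line that the arm cannot do raises MotionError and nothing moves.
- close_job(): hands the job in, once; it reports no verdict.
Readings, each from a call of its own:
- get_time_s(): time.
- get_joint_pos(): joint angles.
- get_qvel(): joint speeds.
- get_tau(): joint torques, N m.
- get_ee_pos(): TCP position.
- get_orientation(): TCP orientation.
- get_force(): force on the tool from outside, world axes, zero at the start.
- get_wrist_torque(): the same for the moment, N m.
- get_opening(): opening from 0.0 (shut) to 1.0 (fully open).
Only numpy, scipy, OpenCV 4.12 (cv2) and the standard library are available. Lean on these libraries where they do the work, as an engineer would, in place of code of your own. Each camera call takes 0.05 s, during which the arm holds its last target. There are 200 camera calls.

## Task

Two sloping gravity-feed dispensers stand on the worktop, one for specimen cups and one for lancet cartons, but the front piece of each is in the wrong one: a carton lies in front of the two cups and a cup stands in front of the carton. Swap these two pieces, so that all three cups stand in the dispenser that already has two cups and both cartons in the other, each piece flat on the lane and the row slid down to the front stop (both lanes are too full for an extra piece, so put one aside upright on the worktop meanwhile). Do not tip any cup or carton over, and leave the timer and the marker pen where they lie.

Things in the scene. Friction and masses are not known exactly. Their poses are not given: they have to be found in the camera images.
- cup_chute_deck: sloping lane of the fixed cup dispenser, which starts with a misplaced carton at its stop and two cups above it. Origin: middle of the width, inner face of the front stop, level of the glide strips' tops, 32 mm above the worktop. x: up the lane along its 26 degree slope, away from the robot; y: across; z: square to the lane (leans 26 degrees towards the low end, as the goods do).
- carton_chute_deck: sloping lane of the fixed carton dispenser, which starts with a misplaced cup at its stop and one carton above it. Origin: middle of the width, inner face of the front stop, level of the glide strips' tops, 32 mm above the worktop. x: up the lane along its 26 degree slope, away from the robot; y: across; z: square to the lane (leans 26 degrees towards the low end, as the goods do).
- cup_chute_upper (a point): cup dispenser: point on the glide strips' tops, middle of the width, at the open upper end, 250 mm up the lane. Lane 70 mm wide between rails whose lips, flared outwards to 43 mm from the middle, rise 23 mm above the strips; front stop 44 mm high; nothing above. Dispenser in all 90 mm wide, 265 mm long.
- carton_chute_upper (a point): carton dispenser: point on the glide strips' tops, middle of the width, at the open upper end, 250 mm up the lane. Same build as the other. Three slick white plastic strips (friction about 0.2): a piece set on them slides down by itself, within a second or so, until it meets the stop or the piece below; it pushes on that only by its weight.
- stray_carton_mid (a point): closed lancet carton, white and blue, the misplaced one, at the start at the front stop of the cup dispenser, below the two cups. 110 mm long (own y, along the lane), 64 mm wide (own x, across the lane: grip here), 66 mm high (own z). 0.09-0.16 kg. Point: its centre, 33 mm above its underside.
- carton_1_mid (a point): closed lancet carton, white and blue, at the start behind the misplaced cup in the carton dispenser, where it belongs. 110 mm long (own y, along the lane), 64 mm wide (own x, across the lane: grip here), 66 mm high (own z). 0.09-0.16 kg. Point: its centre, 33 mm above its underside.
- stray_cup_mid (a point): clear specimen cup with white lid, the misplaced one, at the start at the front stop of the carton dispenser. 68 mm tall: body 55 mm diameter up to 55 mm, above it the fixed screw lid, 60 mm diameter, 13 mm high. 0.07-0.12 kg. Point: its centre, 34 mm above its underside; z: its axis, towards the lid.
- cup_1_mid (a point): clear specimen cup with white lid, at the start second in the cup dispenser, where it belongs, touching the misplaced carton. 68 mm tall: body 55 mm diameter up to 55 mm, above it the fixed screw lid, 60 mm diameter, 13 mm high. 0.07-0.12 kg. Point: its centre, 34 mm above its underside; z: its axis, towards the lid.
- cup_2_mid (a point): clear specimen cup with white lid, at the start third (highest) in the cup dispenser, where it belongs. 68 mm tall: body 55 mm diameter up to 55 mm, above it the fixed screw lid, 60 mm diameter, 13 mm high. 0.07-0.12 kg. Point: its centre, 34 mm above its underside; z: its axis, towards the lid.
- timer_mid (a point): white countdown timer lying on its back, 64 x 68 mm, 18 mm high, loose, on the worktop between the dispensers; the point is its centre. Leave it alone. Between it and the robot, in front of and between the dispensers, the worktop is free.
- marker_mid (a point): white marker pen with a black cap, 135 mm long, 17 mm thick, loose, lying on the worktop at the front right; the point is its centre. Leave it alone.
There are look-alikes about, which are no part of the job. Leave any blue, pink or red look-alike of the part that bears stray_cup_mid alone.

How it is judged (in metres and radians):
At the end, for the whole second after the job is handed in: Three cups in the cup lane, two cartons in the carton lane, each flat on the lane (6 mm in height, 6 degrees), within 15 mm of the lane's middle line and slid down to the stop (centres of cups less than 162 mm, of cartons less than 180 mm up the lane from it) (x of stray_cup_mid in the frame of cup_chute_deck between 0.015 and 0.162 m and y of stray_cup_mid in the frame of cup_chute_deck between -0.015 and 0.015 m and z of stray_cup_mid in the frame of cup_chute_deck between 0.028 and 0.04 m and angle between the z axis of each of stray_cup_mid, cup_1_mid, cup_2_mid and the z axis of cup_chute_deck, either way round below 0.1 rad and x of cup_1_mid in the frame of cup_chute_deck between 0.015 and 0.162 m and y of cup_1_mid in the frame of cup_chute_deck between -0.015 and 0.015 m and z of cup_1_mid in the frame of cup_chute_deck between 0.028 and 0.04 m and x of cup_2_mid in the frame of cup_chute_deck between 0.015 and 0.162 m and y of cup_2_mid in the frame of cup_chute_deck between -0.015 and 0.015 m and z of cup_2_mid in the frame of cup_chute_deck between 0.028 and 0.04 m and x of stray_carton_mid in the frame of carton_chute_deck between 0.015 and 0.18 m and y of stray_carton_mid in the frame of carton_chute_deck between -0.015 and 0.015 m and z of stray_carton_mid in the frame of carton_chute_deck between 0.027 and 0.039 m and angle between the z axis of each of stray_carton_mid, carton_1_mid and the z axis of carton_chute_deck, either way round below 0.1 rad and x of carton_1_mid in the frame of carton_chute_deck between 0.015 and 0.18 m and y of carton_1_mid in the frame of carton_chute_deck between -0.015 and 0.015 m and z of carton_1_mid in the frame of carton_chute_deck between 0.027 and 0.039 m); the robot touches nothing.
It fails at once if a cup or carton is tipped over (leans more than 60 degrees) (angle between any of stray_cup_mid, cup_1_mid, cup_2_mid, stray_carton_mid, carton_1_mid's own z axis and vertical above 1.05 rad).
It fails at once if the timer or the marker pen is shifted by more than 25 mm (distance of any of timer_mid, marker_mid from where it was at the start of the episode above 0.025 m).
It also fails if it takes over 72 s, if anything falls off the work surface, if the arm or the gripper's body presses on something with over 40 N, if the wrist force passes 120 N, or if a joint passes its speed limit or range.

## Working session

There is one attempt and no reset: what is moved stays moved. The work goes in short steps, each a Python script; the robot and the scene stay as the last script left them, time stands still between calls to the robot, and variables do not carry over. Pictures are saved under pics/ and viewed, about 8 in all and at most 12, crops included, and the job is handed in when it is done.

```bash
mkdir -p pics; ls; python3 - <<'E'
from cell import *
import cv2,numpy as np
for n in("top","side"):
    s=snapshot(n); cv2.imwrite(f"pics/{n}0.png",cv2.cvtColor(s["color"],cv2.COLOR_RGB2BGR))
    print(n,s["fx"],s["fy"],s["cx"],s["cy"]);print(np.round(s["world_to_cam"],4).tolist())
print(get_time_s(),get_orientation(),get_opening())
E
```

```text
pics
top 357.03982866943545 357.03982866943545 250.15661177218172 193.31964014895902
[[0.0014, -1.0, 0.0065, -61.1305], [-0.9897, -0.0023, -0.1434, 583.23], [0.1434, -0.0062, -0.9896, 1012.5601], [0.0, 0.0, 0.0, 1.0]]
side 384.0735667117563 384.0735667117563 251.23273561951146 192.40136861601047
[[-0.8971, -0.4415, 0.0171, 488.1722], [-0.2332, 0.4401, -0.8671, 283.2691], [0.3753, -0.7819, -0.4978, 758.8169], [0.0, 0.0, 0.0, 1.0]]
0.1 [-0.56199373  0.42922822 -0.42835776  0.56252628] 0.9997512603748525
```

View pics/top0.png

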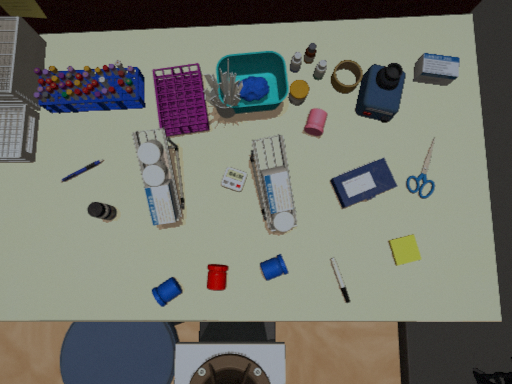

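View pics/side0.png

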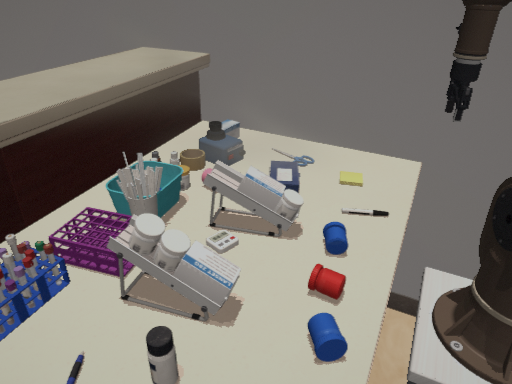

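Candidates for the cup are the white lid at the carton chute's stop, top (283,221), which is the stray; the white lids at (150,152) and (154,175), which are cup_2 and cup_1; and the look-alikes: blue (167,291) and (274,267), red (217,277), pink (316,121). Cartons: (161,205) in the cup chute is the stray, (279,190) is carton_1, and there is another box at (438,67) to ignore. I'll check these in one enlarged crop.

```bash
python3 - <<'E'
import cv2
i=cv2.imread("pics/top0.png")[122:242,125:305]
i=cv2.resize(i,None,fx=4.4,fy=4.4,interpolation=cv2.INTER_CUBIC)
for k in range(0,180,20):
    cv2.putText(i,str(125+k),(int(k*4.4),10),0,.35,(0,0,255),1); cv2.line(i,(int(k*4.4),0),(int(k*4.4),528),(0,0,255),1) if k%20==0 else 0
for k in range(0,120,20):
    cv2.putText(i,str(122+k),(0,int(k*4.4)+10),0,.35,(255,0,0),1); cv2.line(i,(0,int(k*4.4)),(792,int(k*4.4)),(255,0,0),1)
cv2.imwrite("pics/crop0.png",i)
E
```

```text
(no output)
```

View pics/crop0.png

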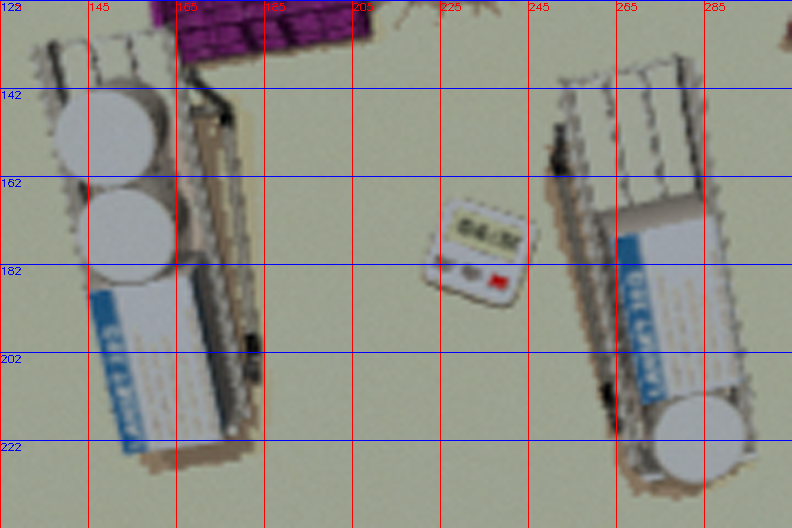

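The crop confirms it: stray cup lid at (284,221), cup_1 lid at (154,175), cup_2 lid at (149,153), stray carton's top face from (153,225) to (168,183), and timer at (233,180). Next I cast these onto their known height planes.

```bash
cat > h.py <<'E'
from cell import *
import numpy as np, cv2
from scipy.spatial.transform import Rotation as R
C,S=np.cos(np.radians(26)),np.sin(np.radians(26))
def ray(s,u,v,z):
    T=s["world_to_cam"]; Rm=T[:3,:3]; o=-Rm.T@T[:3,3]
    d=Rm.T@np.array([(u-s["cx"])/s["fx"],(v-s["cy"])/s["fy"],1]); return o+d*(z-o[2])/d[2]
def frame(yaw):
    a=np.array([np.cos(yaw),np.sin(yaw),0]); y=np.array([-a[1],a[0],0]); z=np.array([0,0,1.])
    return np.c_[C*a+S*z, y, -S*a+C*z]   # columns lane x,y,z
def project(s,p):
    q=s["world_to_cam"][:3,:3]@p+s["world_to_cam"][:3,3]; return s["fx"]*q[0]/q[2]+s["cx"],s["fy"]*q[1]/q[2]+s["cy"]
E
cat > m.py <<'E'
from h import *
s=snapshot("top")
P={"cup":[((153.6,175.4),(140,0,68)),((148.9,153.1),(200,0,68)),((153.4,225),(0,32,66)),((175.5,222.5),(0,-32,66)),((145.5,187.9),(110,32,66)),((168.2,182.9),(110,-32,66))],
"carton":[((284.1,221.3),(30,0,68)),((264.1,175.9),(170,32,66)),((288,170.9),(170,-32,66)),((271.6,214),(60,32,66)),((293.2,209.5),(60,-32,66))]}
for n,L in P.items():
    W=[];F=[]
    for (u,v),(x,y,z) in L:
        W.append(ray(s,u,v,32+x*S+z*C)[:2]); F.append((x*C-z*S,y))
    W=np.array(W);F=np.array(F); w=W-W.mean(0); f=F-F.mean(0)
    yaw=np.arctan2((f[:,0]*w[:,1]-f[:,1]*w[:,0]).sum(),(f*w).sum())
    Q=np.array([[np.cos(yaw),-np.sin(yaw)],[np.sin(yaw),np.cos(yaw)]]); o=W.mean(0)-Q@F.mean(0)
    print(n,"yaw",round(yaw,4),"O",o.round(1)); print((W-(F@Q.T+o)).round(1).tolist())
print("timer",ray(s,233,180,18).round(),"red",ray(s,217,268,30).round(),"park",ray(s,226,228,66).round())
print(R.from_quat(get_orientation()).as_matrix().round(2))
E
python3 m.py
```

```text
cup yaw 0.1475 O [519.9 181.8]
[[-0.4, 0.8], [0.1, 0.4], [0.2, -0.6], [-2.1, 1.7], [-1.1, -2.7], [3.3, 0.3]]
carton yaw 0.2075 O [ 497.8 -152.6]
[[1.7, 0.3], [-0.7, -0.0], [-0.3, -0.3], [0.1, -1.8], [-0.7, 1.8]]
timer [628.  -8.  18.] red [366.  36.  30.] park [480.   9.  66.]
[[ 0.26 -0.    0.96]
 [-0.96  0.    0.26]
 [-0.   -1.   -0.  ]]
```

```bash
cat >> h.py <<'E'
CH={"cup":(np.array([519.9,181.8,32]),frame(.1475)),"carton":(np.array([497.8,-152.6,32]),frame(.2075))}
def tool(L): return R.from_matrix(np.c_[-L[:,1],-L[:,2],L[:,0]]).as_quat()
def pose(ch,x,z,y=0):
    O,L=CH[ch]; return O+L@np.array([x,y,z]),tool(L)
def flat(yaw): return tool(np.c_[[np.cos(yaw),np.sin(yaw),0],[-np.sin(yaw),np.cos(yaw),0],[0,0,1]])
PARK=np.array([480,9,0.]); PQ=flat(.15)
def shot(n,f,box=None,k=1):
    i=cv2.cvtColor(snapshot(n)["color"],cv2.COLOR_RGB2BGR)
    if box: i=i[box[1]:box[3],box[0]:box[2]]
    cv2.imwrite(f"pics/{f}.png",cv2.resize(i,None,fx=k,fy=k,interpolation=cv2.INTER_CUBIC))
def st(m=""): print(m,"t",round(get_time_s(),2),"p",np.round(get_ee_pos(),1),"F",np.round(get_force(),1),"op",round(get_opening(),3))
E
python3 - <<'E'
from h import *
for n,p in dict(a=pose("cup",55,170),b=pose("cup",55,40),c=(PARK+[0,0,250],PQ),d=(PARK+[0,0,40],PQ),e=pose("carton",30,170),f=pose("carton",30,45),g=pose("cup",165,170),i=pose("cup",158,45),j=pose("carton",172,170)).items():
    q=inverse_kinematics(*p); print(n,None if q is None else np.round(q,2))
movep(*pose("cup",55,170)); st("hover")
hit=move_l(pose("cup",55,40)[0],rate=120,guard=8); st(f"down {hit}")
shot("side","s1",(80,150,340,340),3)
E
```

```text
a [ 0.24  0.22 -0.91  2.17  0.77  0.55 -2.66]
b [-1.06  0.48  0.73  2.27 -1.3   0.18 -0.63]
c [ 0.38  0.25 -0.62  1.86  0.16  1.08 -1.72]
d [ 0.15  0.51 -0.37  2.1   0.33  0.58 -1.87]
e [ 0.79  0.12 -0.39  2.25 -0.5   0.45 -0.53]
f [ 0.6   0.4  -0.32  2.29 -0.91  0.13 -0.14]
g [ 0.26  0.34 -0.92  1.91  0.73  0.72 -2.49]
i [-0.37  0.42 -0.1   1.98  0.54  0.35 -2.36]
j [ 0.6   0.21 -0.4   1.96 -0.2   0.58 -0.99]
hover t 3.12 p [495.4 177.5 208.9] F [ 0.5 -0.4 -0.7] op 1.003Traceback (most recent call last):
  File "<stdin>", line 5, in <module>
cell.MotionError: the arm cannot follow that straight line within its joint ranges
```

```bash
cat >> h.py <<'E'
def tq(yaw,deg,flip=1):
    "tool with jaws across a lane of that yaw; fingertips lean away from robot by deg"
    t=np.radians(deg); a=np.array([np.cos(yaw),np.sin(yaw),0]); k=np.array([0,0,1.])
    y=np.sin(t)*a-np.cos(t)*k; x=-flip*np.array([-a[1],a[0],0]); return R.from_matrix(np.c_[x,y,np.cross(x,y)]).as_quat()
YAW={"cup":.1475,"carton":.2075}
def grasp(ch,x,z,deg=0,flip=1,up=0):
    "TCP pose with the pads' grasp point (11 mm behind TCP) at lane (x,z), raised by up along world z"
    O,L=CH[ch]; q=tq(YAW[ch],deg,flip); return O+L@np.array([x,0,z])+R.from_quat(q).apply([0,11,0])+[0,0,up],q
def park(z,deg,up=0,yaw=.15,flip=1):
    q=tq(yaw,deg,flip); return PARK+[0,0,z+up]+R.from_quat(q).apply([0,11,0]),q
E
python3 - <<'E'
from h import *
for flip in(1,-1):
  for deg in (0,10):
    for n,p in dict(a=grasp("cup",55,50,deg,flip,140),b=grasp("cup",55,50,deg,flip),c=park(50,deg-26,150,flip=flip),d=park(50,deg-26,0,flip=flip),e=grasp("carton",30,58,deg,flip,140),f=grasp("carton",30,58,deg,flip),g=grasp("cup",158,58,deg,flip),j=grasp("carton",172,50,deg,flip)).items():
      q=inverse_kinematics(*p); print(flip,deg,n,None if q is None else np.round(q,2))
E
```

```text
1 0 a [ 0.15  0.5  -0.83  1.65  0.39  1.17 -2.2 ]
1 0 b [ 0.16  0.69 -0.87  1.8   0.64  0.96 -2.41]
1 0 c [ 0.38  0.66 -0.81  1.61  0.34  1.52 -1.94]
1 0 d [ 0.29  0.81 -0.67  1.72  0.42  1.25 -1.97]
1 0 e [ 0.88  0.43 -0.93  1.79  0.38  1.11 -1.54]
1 0 f [ 0.77  0.59 -0.8   1.94  0.56  0.84 -1.7 ]
1 0 g [ 0.12  0.74 -0.84  1.52  0.58  1.15 -2.27]
1 0 j [ 0.61  0.69 -0.8   1.6   0.54  1.09 -1.69]
1 10 a [ 0.21  0.41 -0.88  1.8   0.48  0.96 -2.29]
1 10 b [ 0.16  0.61 -0.85  1.95  0.8   0.75 -2.58]
1 10 c [ 0.45  0.56 -0.85  1.73  0.36  1.33 -1.94]
1 10 d [ 0.33  0.72 -0.68  1.86  0.46  1.04 -2.01]
1 10 e [ 0.98  0.34 -0.92  1.91  0.28  0.87 -1.42]
1 10 f [ 0.86  0.53 -0.82  2.07  0.59  0.6  -1.69]
1 10 g [ 0.16  0.67 -0.88  1.69  0.73  0.94 -2.41]
1 10 j [ 0.71  0.62 -0.83  1.74  0.56  0.84 -1.7 ]
-1 0 a [ 0.28  0.58 -1.06  1.65  0.54  1.23  0.82]
-1 0 b [ 0.26  0.79 -1.07  1.79  0.79  1.06  0.61]
-1 0 c [ 0.5   0.77 -1.07  1.6   0.47  1.6   1.05]
-1 0 d [ 0.5   1.   -1.07  1.7   0.68  1.43  0.91]
-1 0 e [ 0.96  0.48 -1.06  1.78  0.46  1.15  1.53]
-1 0 f [ 0.92  0.71 -1.07  1.93  0.77  0.97  1.26]
-1 0 g [ 0.22  0.83 -1.07  1.52  0.76  1.25  0.76]
-1 0 j [ 0.74  0.8  -1.07  1.59  0.74  1.21  1.3 ]
-1 10 a [ 0.31  0.48 -1.06  1.79  0.6   1.02  0.76]
-1 10 b [ 0.28  0.71 -1.07  1.94  0.96  0.89  0.44]
-1 10 c [ 0.56  0.65 -1.06  1.72  0.47  1.4   1.08]
-1 10 d [ 0.54  0.9  -1.07  1.84  0.73  1.22  0.88]
-1 10 e [ 1.07  0.38 -1.05  1.9   0.37  0.9   1.65]
-1 10 f [ 1.01  0.65 -1.07  2.06  0.82  0.72  1.24]
-1 10 g [ 0.25  0.75 -1.07  1.68  0.87  1.04  0.63]
-1 10 j [ 0.83  0.72 -1.07  1.73  0.76  0.95  1.29]
```

```bash
python3 - <<'E'
from h import *
movep(*grasp("cup",55,52,10,1,120)); st("hover")
hit=move_l(grasp("cup",55,52,10)[0],rate=120,guard=8); st(f"down {hit}")
shot("side","s1",(80,150,340,340),3)
E
```

```text
hover t 3.58 p [549.1 185.7 211.3] F [-1.  -0.1 -0.6] op 0.996
down False t 4.72 p [548.6 186.3  92.8] F [-0.4  0.5  0. ] op 1.002
```

View pics/s1.png

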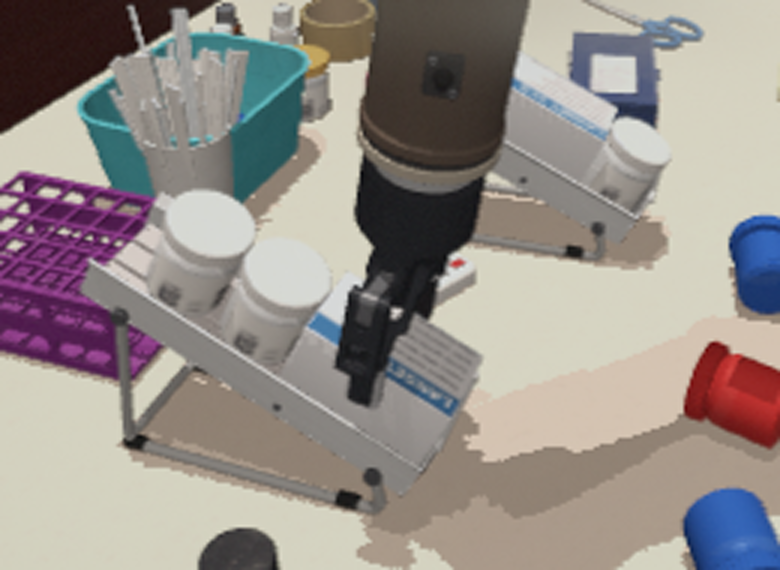

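The jaws straddle the stray carton near its middle (around (370,350) in the crop) and are clear of the rails and cups. I'll grip it and lift square to the lane.

```bash
python3 - <<'E'
from h import *
command_gripper(0.3,45); st("grip")
L=CH["cup"][1]; p=np.array(get_ee_pos())
move_l(p+L[:,2]*85,rate=80); st("lift"); dwell(.4)
shot("side","s2",(80,100,340,340),2.5)
E
```

```text
grip t 5.11 p [548.4 187.4  93. ] F [-2.9  1.4  6.2] op 0.742
lift t 6.33 p [511.5 181.7 169. ] F [-0.  -0.6 -0.9] op 0.741
```

View pics/s2.png

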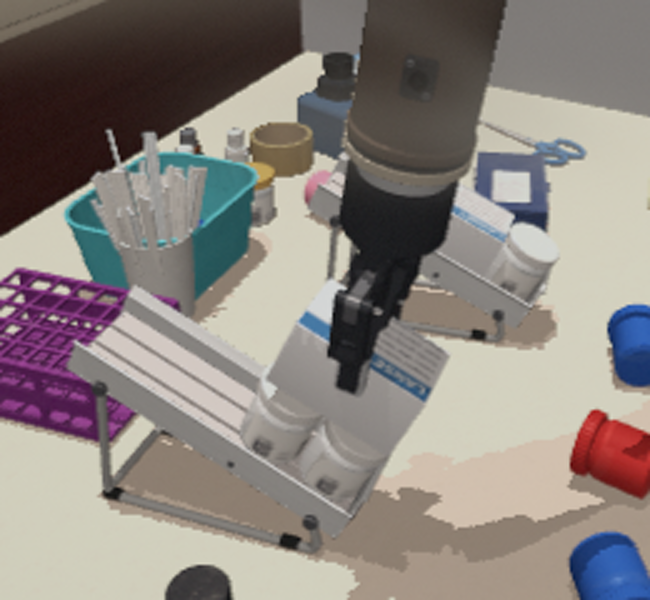

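The carton is held square to the lane and both cups have slid to the stop, upright, at about (280,430) and (340,465). Next I park the carton flat on the worktop.

```bash
python3 - <<'E'
from h import *
L=CH["cup"][1]; p=np.array(get_ee_pos())
move_l(p+[0,0,55],rate=150)
movep(*park(52,-16,90)); st("over park")
hit=move_l(park(52,-16,-8)[0],rate=60,guard=4); st(f"down {hit}")
command_gripper(1.0); st("open"); dwell(.2)
p=np.array(get_ee_pos()); print("park TCP",p.tolist())
y=R.from_quat(get_orientation()).apply([0,1,0])
move_l(p-y*60,rate=150); move_l(np.array(get_ee_pos())+[0,0,110],rate=200)
movep(*grasp("carton",30,60,10,1,120)); st("hover cup")
hit=move_l(grasp("carton",30,60,10)[0],rate=120,guard=8); st(f"down {hit}")
shot("side","s3",(180,100,400,290),3)
E
```

```text
over park t 8.11 p [477.1  10.4 131.6] F [-0.8  1.  -1.2] op 0.74
down True t 9.44 p [476.7   8.5  42. ] F [-0.6 -0.1  5.1] op 0.737
open t 9.8 p [476.1   8.2  41.6] F [ 0.5 -0.5 -0.6] op 1.001
park TCP [476.09317100859215, 8.261457436870458, 41.615715523215286]
hover cup t 12.03 p [ 499.9 -151.5  207.6] F [-0.2  0.8 -0.1] op 1.0
down False t 13.18 p [ 500.9 -152.    88.9] F [-0.7  0.2 -0.1] op 0.999
```

View pics/s3.png

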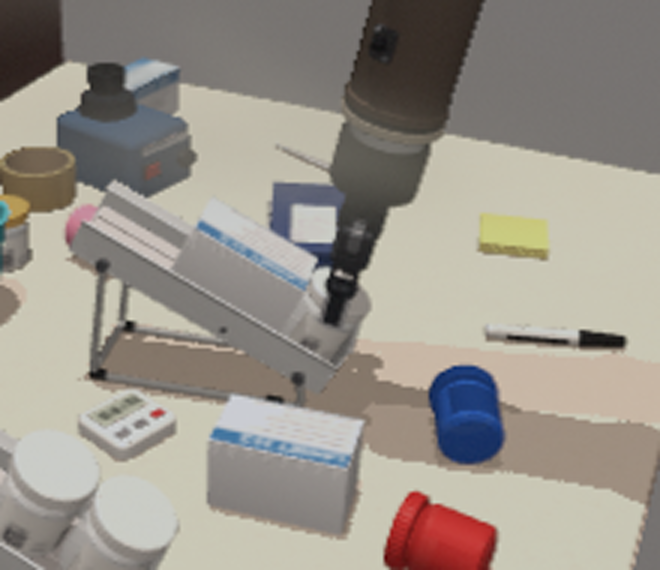

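The carton is parked upright at about (285,470). The jaws straddle the stray cup's lid at about (340,290), and the marker and timer haven't moved. Now I'll move the cup over to the cup lane and check before lowering it.

```bash
python3 - <<'E'
from h import *
command_gripper(0.3,45); st("grip")
L=CH["carton"][1]; p=np.array(get_ee_pos())
move_l(p+L[:,2]*85,rate=90); st("lift")
move_l(np.array(get_ee_pos())+[0,0,90],rate=200)
movep(*grasp("cup",162,60,10,1,70)); st("over lane"); dwell(.2)
shot("side","s4",(60,80,320,300),2.5)
E
```

```text
grip t 13.6 p [ 500.6 -152.2   89.1] F [-4.2  0.3 10.1] op 0.685
lift t 14.7 p [ 464.  -159.8  165.1] F [ 0.5 -0.3 -1.2] op 0.686
over lane t 16.79 p [640.1 197.8 215.7] F [-0.3 -0.6 -0.9] op 0.686
```

View pics/s4.png

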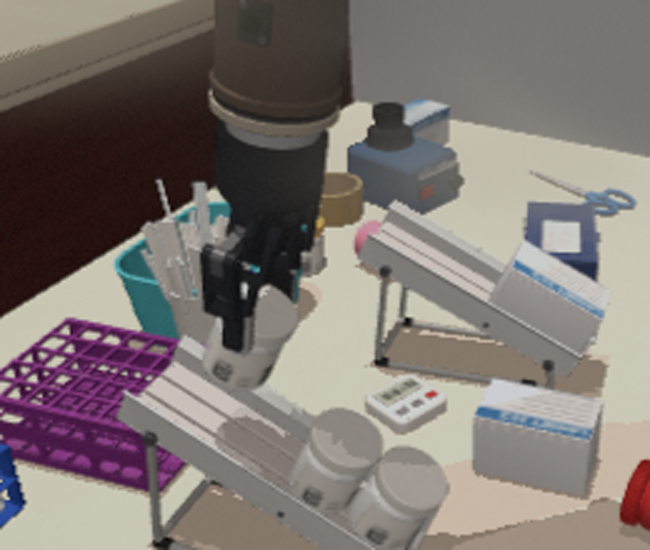

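The stray cup hangs square over the lane with its base at about (240,370), the two cups are at the stop, and carton_1 has slid to its own stop. Lowering now.

```bash
python3 - <<'E'
from h import *
hit=move_l(grasp("cup",160,57,10)[0],rate=60,guard=4); st(f"down {hit}")
command_gripper(1.0); dwell(.3)
y=R.from_quat(get_orientation()).apply([0,1,0])
move_l(np.array(get_ee_pos())-y*90,rate=150); move_l(np.array(get_ee_pos())+[0,0,50],rate=200); st("away")
movep(*park(52,-16,130)); 
T=np.array([476.1,8.26,41.6]); 
hit=move_l(T,rate=120,guard=8); st(f"at carton {hit}")
shot("side","s5",(60,80,340,310),2.5)
E
```

```text
down True t 18.07 p [638.7 200.  148.1] F [-1.2  0.4  2.6] op 0.681
away t 19.91 p [623.  196.1 285. ] F [-0.4 -0.6 -0.2] op 1.0
at carton False t 22.16 p [476.6   8.5  42.2] F [0.5 0.9 0.4] op 1.004
```

View pics/s5.png

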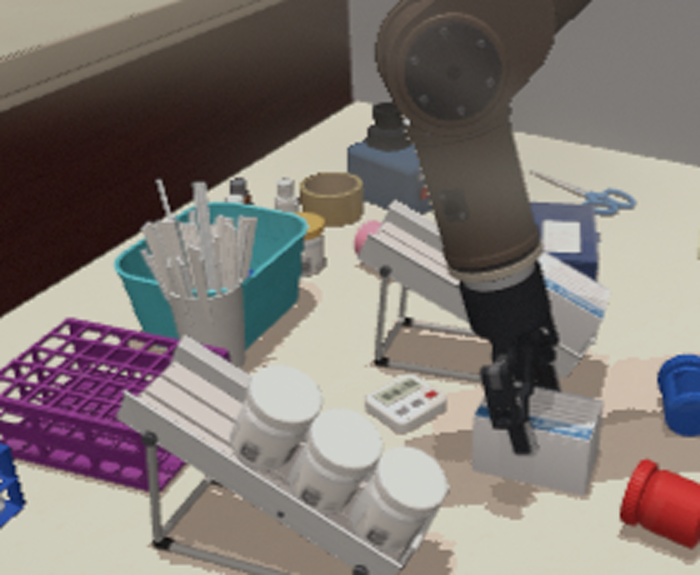

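All three cups stand in the cup lane at about (275,415), (340,460) and (400,500), touching and down at the stop, and the jaws straddle the parked carton. On to the carton lane.

```bash
python3 - <<'E'
from h import *
command_gripper(0.3,45); st("grip")
move_l(np.array(get_ee_pos())+[0,0,190],rate=180)
movep(*grasp("carton",173,52,10,1,70)); st("over lane")
hit=move_l(grasp("carton",173,49,10)[0],rate=60,guard=4); st(f"down {hit}")
shot("side","s6",(180,60,400,260),3)
E
```

```text
grip t 22.54 p [476.5   8.3  42.2] F [-0.2 -1.1  6.7] op 0.741
over lane t 24.57 p [ 628.6 -123.1  213.3] F [ 0.6 -0.6 -1.5] op 0.743
down True t 25.42 p [ 629.9 -123.8  159.9] F [0.1 2.4 1.9] op 0.741
```

View pics/s6.png

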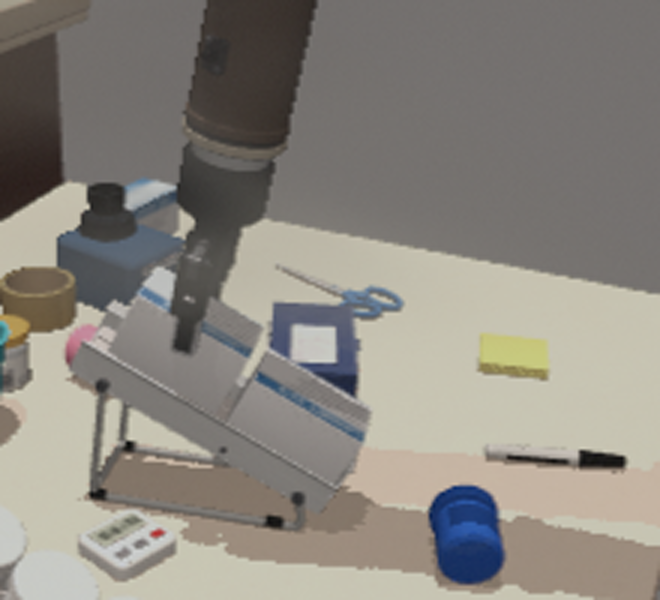

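Contact came about 16 mm early with a sideways push of +y, so the carton is touching the right-hand flared lip. I'll check the lane line at its upper end against the first top picture: lip corners at (253.4,140.6) and (280.2,135).

```bash
python3 - <<'E'
from h import *
s=snapshot("top"); O,L=CH["carton"]
for u,v in((253.4,140.6),(280.2,135.0)):
    w=ray(s,u,v,32+250*S+23*C); print(w.round(1),(L.T@(w-O)).round(1))
O,L=CH["carton"]; print("tcp lane",(L.T@(np.array(get_ee_pos())-O)).round(1), R.from_quat(get_orientation()).apply([1,0,0]).round(3), L[:,1].round(3), "F lane",(L.T@np.array(get_force())).round(1),"M",np.round(get_wrist_torque(),2))
shot("top","t6",(230,110,320,240),4.5)
E
```

```text
[708.3 -67.8 162.3] [258.   39.6  19.1]
[ 724.  -139.6  162.3] [258.5 -33.9  18.9]
tcp lane [177.5   0.9  55.7] [ 0.207 -0.978 -0.002] [-0.206  0.979  0.   ] F lane [0.7 1.8 2.4] M [0.29 0.19 0.15]
```

View pics/t6.png

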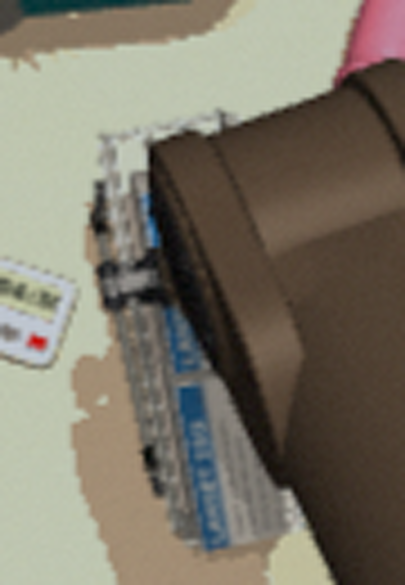

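The upper end of the lane lies about 3 mm to +y of my line, so its yaw is nearer 0.22. I'll rise 12 mm, correct and lower again.

```bash
python3 - <<'E'
from h import *
O,L=CH["carton"]; q=tq(.22,10)
def tgt(z,y): return O+L@np.array([173,y,z])+R.from_quat(q).apply([0,11,0])
p=np.array(get_ee_pos()); move_l(p+[0,0,12],rate=60)
move_l(tgt(52,2.8)+[0,0,30],q,rate=60); st("adj")
hit=move_l(tgt(49,2.8),rate=40,guard=5); st(f"down {hit}")
print("lane",(L.T@(np.array(get_ee_pos())-O)).round(1),(L.T@np.array(get_force())).round(1), "goal",tgt(52,2.8).round(1))
shot("side","s7",(180,60,400,260),3)
E
```

```text
adj t 26.17 p [ 628.8 -122.1  173.7] F [-0.2 -0.2 -0.7] op 0.742
down True t 26.89 p [ 629.7 -121.9  142.6] F [-1.1 -0.9  5.2] op 0.737
lane [170.1   2.9  40.1] [ 1.1 -0.7  5.2] goal [ 628.9 -122.1  143.7]
```

Contact now comes at the expected height, so it is seated on the strips. Release, back off, and look from both cameras.

```bash
python3 - <<'E'
from h import *
command_gripper(1.0); dwell(.3)
y=R.from_quat(get_orientation()).apply([0,1,0])
move_l(np.array(get_ee_pos())-y*90,rate=150); move_l(np.array(get_ee_pos())+[0,0,60],rate=200); st("away")
goto_joints([1.2,0.434,0.025,1.573,-0.012,1.134,-0.075]); dwell(.5); st("home")
a=cv2.cvtColor(snapshot("side")["color"],cv2.COLOR_RGB2BGR)[140:330,90:320]
b=cv2.cvtColor(snapshot("top")["color"],cv2.COLOR_RGB2BGR)[122:242,125:305]
cv2.imwrite("pics/fa.png",cv2.resize(a,None,fx=3,fy=3,interpolation=2)); cv2.imwrite("pics/fb.png",cv2.resize(b,None,fx=4.4,fy=4.4,interpolation=2))
E
```

```text
away t 28.8 p [ 613.6 -125.8  289.5] F [ 0.3 -0.4 -1.2] op 1.002
home t 31.63 p [ 165.8 -602.7  239.7] F [0.1 0.4 0.2] op 1.003
```

View pics/fa.png

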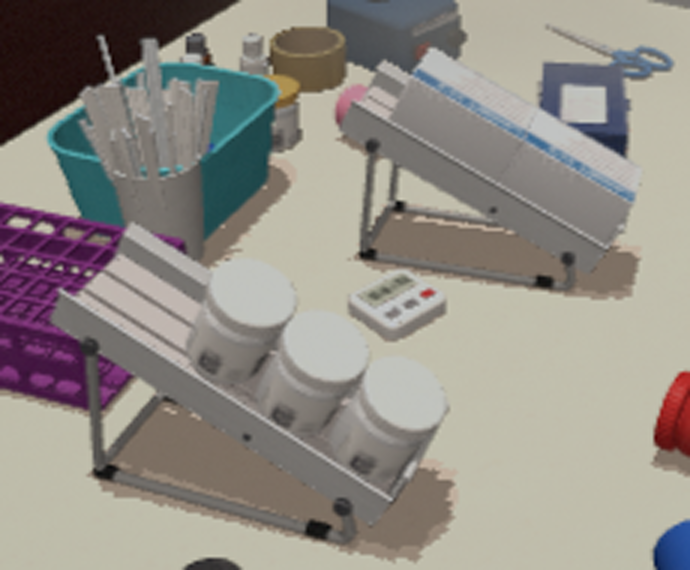

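View pics/fb.png

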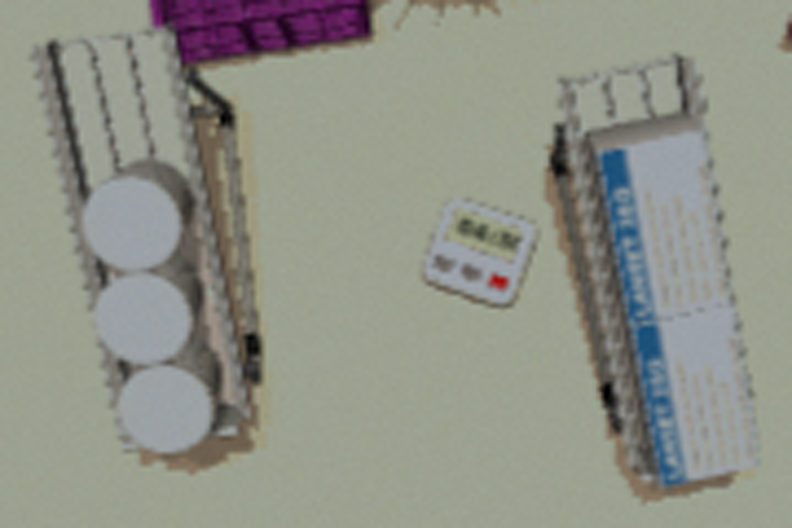

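Both views show the same result. Three cups touch in the cup lane, with lids at top-crop (132,223), (144,318) and (165,408). The two cartons lie flush end to end from (650,125) to (710,475), and the timer is unmoved. I'll check the numbers once, then hand in.

```bash
python3 - <<'E'
from h import *
s=snapshot("top"); O,L=CH["cup"]
for (u,v),x in zip(((132,223),(144,318),(165,408)),(150,90,30)):
    w=ray(s,125+u/4.4,122+v/4.4,32+x*S+68*C); print((L.T@(w-O)).round(1))
close_job()
E
```

```text
[146.8  -4.6  69.6]
[87.   0.6 69.4]
[27.3 -0.1 69.3]
the job is handed in; nothing more can be done
```

I swapped the two pieces and handed the job in after about 32 s of robot time. All three cups are now in the cup dispenser and both cartons in the carton dispenser.

- **How it went:** I parked the stray carton upright on the free worktop and moved the stray cup to the top of the cup row. Then I set the carton above the other one in the carton lane.
- **One correction:** on its first lowering, the carton touched a rail lip about 16 mm too high, because my estimate of the lane's direction was slightly off. I raised it, corrected by about 3 mm and 0.01 rad, and it then seated at the expected height.
- **Cups, last check:** they measured about 27, 87 and 147 mm up the lane (limit 162 mm). They were at most 5 mm off the middle line (limit 15 mm).
- **Cartons, last check:** I judged these by eye only. They lie flat and end to end at the stop in both views.
- **Surroundings:** the timer looked unmoved in the final pictures. The marker was last seen in place in an earlier view, and the arm was not near it. The arm was back at its start pose, touching nothing.

No final check failed.

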